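Snap the storage box's lid shut along its row of studs

ROBOT

A 6-joint arm with a two-finger parallel gripper is mounted at the origin on a cart in front of the work surface, level with it; the furniture and walls round the work are solid. World frame = base frame: x ahead of the robot, y to its left, z up, the work surface at z = 0. Lengths are in mm, angles in rad, forces in N, time in s.
With the tool pointing down it reaches from about 325 to 900 mm from the base axis. Payload 6.1 kg.
Tool frame: the origin (TCP) lies on the mounting face of the last link; the fingertips stand 182 mm ahead of it and the grasp point (between the pads) lies 164 mm ahead of it; z points along the fingers, y is the direction in which the jaws open and shut (so a half turn about z gives the same grasp; the last joint's range is limited). The gripper opens to 87 mm and grips with 3 to 60 N. Pads are 19 mm wide; open, the fingers measure 117 mm over their backs; the gripper's body (75 mm by 190 mm) begins 51 mm behind the grasp point.
Start: joints at [1.127, 0.22, 1.526, -0, 1.395, -0.126], TCP at [195.297, 593.697, 404.738] pointing down, gripper open.
Joint ranges: [-2.98, 2.98], [-0.91, 2.08], [0.09, 2.57], [-1.24, 4.39], [0.2, 2.65], [-2.68, 2.68]. Speed limits (rad/s): [2.57, 2.57, 3.01, 3.14, 3.14, 3.14].

INTERFACE

Orientations are given as a unit quaternion [w, x, y, z].
In Python, from plant import bot gives the robot as it stands. The module is installed in compiled form; this text tells all that it offers.
- The arm moves only by the shell command python3 -m pendant 'ROWS'. ROWS is JSON, a list of rows, each a list of 3 entries, a list of its own where there are three numbers: the shift along the tool's x, y, z in units of 100 mm (1.0 is 100 mm), then the turn, a rotation vector about the tool's x, y, z in units of 180 degrees (1.0 is 180 degrees), then the opening, from -1 (shut) to 1 (fully open). A call has 1 to 12 rows; each row is the pose to reach, as a shift and turn from the pose commanded when the call began, along the tool's axes at that moment, turning the shorter way round; what a row does not reach only later rows make up. A row lasts 1/12 s, in which the tool goes at most 41.7 mm and 7.16 degrees, less where a joint would pass 70% of its speed; a pose out of reach is approached as far as the arm can. A call with a number of a shift or a turn outside -1 to 1 is refused whole. A call with a gripper value outside its range is refused whole. The fingers move at their own pace and stop on an object; the grip force is fixed at half the most. Time passes only in rows, so rows that repeat a pose let the fingers close. It gives the time, the measured TCP pose, the force and the opening at its end, in the units of the state.
- bot.sense(): the state, without advancing time (a new reading comes with each control period).
- bot.grab_frame(name): name is "side" or "top"; returns a dict with "frame" (420x560x3 uint8, red, green, blue), "depth" (420x560 float32, mm along the optical axis (not along the pixel's ray), 0 where there is no reading), "intrinsics" (3x3 intrinsics, pixels), "position" and "attitude" of the camera in the world. Camera axes: x right, y down, z forward; pixel columns grow to the right and rows downward; lengths in mm; the calibration is good to about 2 mm. A picture is of the moment at which its call begins.
- bot.close_job(): hands the job in, once; it reports no verdict.
Trained networks look in a picture, given as the dict that the camera call returned (one of the last four; its "shot" number tells which), for a name from the list of things; names that differ only in an ending like _2 or _b are one class to them, and where a whole thing is asked for, a point or a joint stands for the part that bears it (a point fixed in the world has none). Each returns a list of dicts, best first, with "conf" (0 to 1); they miss things now and then, are a little off and sometimes report something else, mostly with a low value. They report only what shows in the picture. A call takes as long as a camera call.
- bot.search_frame(picture, target): "centre" ([x, y, z] in mm, in world coordinates, good to about 4 mm: the middle of the surface that is visible of it).
- bot.pinpoint(picture, target): "centre" ([x, y, z] in mm, in world coordinates, good to about 4 mm: a listed point, or the origin of a listed thing).
The state is a dict: "time": time; "q": joint angles; "qd": joint speeds; "tau": joint torques, N m; "ee_pos": TCP position; "tcp_rot": TCP orientation; "force": force on the tool from outside, world axes, zero at the start; "ft_torque": the same for the moment, N m; "finger_gap": finger opening in mm.
Only numpy, scipy, OpenCV 4.12 (cv2) and the standard library are available. Lean on these libraries where they do the work, as an engineer would, in place of code of your own. Each camera call takes 0.05 s, during which the arm holds its last target.

TASK

Snap the storage box's lid shut: with your closed fingertips go once along the row of eight round studs on its rim, pushing each one well down as you come to it, in order from the stud beside the lift tab, along the front, round the corner and to the last one on the left end. Press gently, keep the box where it stands without gripping or lifting it, leave the tin on the lid and the other things alone, and finish with the hand clear.

Things in the scene. Friction and masses are not known exactly. Their poses are not given: they have to be found in the camera images.
- box: Flat closed storage box of grey plastic with an overhanging white lid, 156 (its x) x 232 (its y) x 62 mm high, about 1.6 kg, loose on the worktop. Origin: centre of its underside; z up; -x is its long front side (towards the robot, turned up to 0.45 rad), +y its left end. The flat lid top is 62 mm above the origin. A small flat white lift tab sticks out of the lid's right-hand (-y) end beside stud 1. A tin stands on the middle of the lid.
- stud_1_top (a point): Centre of the flat top (10 mm across) of snap stud 1: a smooth bare-metal cone 32 mm across at the foot, standing 9 mm proud of the lid when up and 2 mm when fully down; first of the row, in the front right corner of the lid beside the lift tab. The point moves down with the stud; its z points up.
- stud_2_top (a point): Centre of the flat top (10 mm across) of snap stud 2: a smooth bare-metal cone 32 mm across at the foot, standing 9 mm proud of the lid when up and 2 mm when fully down; front row, 34 mm to the left (box +y) of the one before. The point moves down with the stud; its z points up.
- stud_3_top (a point): Centre of the flat top (10 mm across) of snap stud 3: a smooth bare-metal cone 32 mm across at the foot, standing 9 mm proud of the lid when up and 2 mm when fully down; front row, 34 mm to the left (box +y) of the one before. The point moves down with the stud; its z points up.
- stud_4_top (a point): Centre of the flat top (10 mm across) of snap stud 4: a smooth bare-metal cone 32 mm across at the foot, standing 9 mm proud of the lid when up and 2 mm when fully down; front row, 34 mm to the left (box +y) of the one before. The point moves down with the stud; its z points up.
- stud_5_top (a point): Centre of the flat top (10 mm across) of snap stud 5: a smooth bare-metal cone 32 mm across at the foot, standing 9 mm proud of the lid when up and 2 mm when fully down; last of the front row, 34 mm to the left of stud 4. The point moves down with the stud; its z points up.
- stud_6_top (a point): Centre of the flat top (10 mm across) of snap stud 6: a smooth bare-metal cone 32 mm across at the foot, standing 9 mm proud of the lid when up and 2 mm when fully down; first of the three along the left end, past the corner: 35 mm back (box +x) and 41 mm to the left (box +y) of stud 5. The point moves down with the stud; its z points up.
- stud_7_top (a point): Centre of the flat top (10 mm across) of snap stud 7: a smooth bare-metal cone 32 mm across at the foot, standing 9 mm proud of the lid when up and 2 mm when fully down; left end, 34 mm farther back (box +x) than stud 6. The point moves down with the stud; its z points up.
- stud_8_top (a point): Centre of the flat top (10 mm across) of snap stud 8: a smooth bare-metal cone 32 mm across at the foot, standing 9 mm proud of the lid when up and 2 mm when fully down; left end, 34 mm farther back (box +x) than stud 7, the last of the path. The point moves down with the stud; its z points up.
- stud_1 (a joint): How far snap stud 1 is pressed down, in m: 0 to 0.001 at the start (up), 0.007 fully down; it has caught once more than 0.004 down. Each stud slides straight down with about 3 N, has no spring and stays where it is left, and bottoms on a hard stop (5 to 8 N is plenty, fast or hard pushes against the stop are not gentle); its sloping, slippery flanks let a low fingertip ride from one stud on to the next and push it down.
- stud_2 (a joint): How far snap stud 2 is pressed down, in m: 0 to 0.001 at the start (up), 0.007 fully down; it has caught once more than 0.004 down.
- stud_3 (a joint): How far snap stud 3 is pressed down, in m: 0 to 0.001 at the start (up), 0.007 fully down; it has caught once more than 0.004 down.
- stud_4 (a joint): How far snap stud 4 is pressed down, in m: 0 to 0.001 at the start (up), 0.007 fully down; it has caught once more than 0.004 down.
- stud_5 (a joint): How far snap stud 5 is pressed down, in m: 0 to 0.001 at the start (up), 0.007 fully down; it has caught once more than 0.004 down.
- stud_6 (a joint): How far snap stud 6 is pressed down, in m: 0 to 0.001 at the start (up), 0.007 fully down; it has caught once more than 0.004 down.
- stud_7 (a joint): How far snap stud 7 is pressed down, in m: 0 to 0.001 at the start (up), 0.007 fully down; it has caught once more than 0.004 down.
- stud_8 (a joint): How far snap stud 8 is pressed down, in m: 0 to 0.001 at the start (up), 0.007 fully down; it has caught once more than 0.004 down.
- tin: Short round food tin, 75 mm across, 58 mm high, loose, standing on the lid inside the row of studs; origin at the centre of its underside. Leave alone.
- mug: Beige mug 78 x 113 mm with its handle, 100 mm high, loose, to the right of the box; origin at its underside. Leave alone.
- tumbler: Clear drinking glass, 81 mm across, 93 mm high, loose, to the left of the box; origin at its underside. Leave alone.
- brush: Wooden scrub brush 150 x 49 x 43 mm, loose, front right; origin at its underside. Leave alone.
- lemon: Lemon 71 x 53 x 51 mm, loose, front left; origin at its underside. Leave alone.

How it is judged:
By the outcome, as a careful person would: the job done as asked, in the order asked, and still so for the second after the job is handed in, with the robot touching nothing.
It also fails if it takes over 48 s, if anything falls off the work surface, if the arm or the gripper's body presses on something with over 40 N, if the wrist force passes 120 N, or if a joint passes its speed limit or range.

## Working session

There is one attempt and no reset: what is moved stays moved. The work goes in short steps, Python scripts to look and compute and a shell command to move; the robot and the scene stay as the last step left them, time stands still between calls to the robot, and variables do not carry over. Pictures are saved under pics/ and viewed, and the job is handed in when it is done.

```bash
mkdir -p pics
cat > h.py <<'E'
import numpy as np, cv2
from plant import bot
from scipy.spatial.transform import Rotation as R
def rot(q): return R.from_quat([q[1],q[2],q[3],q[0]])
def snap(n,fn):
    p=bot.grab_frame(n); cv2.imwrite('pics/'+fn,p['frame'][:,:,::-1]); return p
E
python3 - <<'E'
from h import *
s=bot.sense(); print({k:np.round(v,3).tolist() for k,v in s.items()})
for n in('top','side'):
    p=snap(n,n+'0.png'); print(n,p['position'],p['attitude'])
    for t in ['box','stud_1_top','tin','mug','tumbler','brush','lemon']:
        for d in bot.pinpoint(p,t)[:12 if 'stud' in t else 2]: print(t,np.round(d['centre'],1),round(d['conf'],2))
E
```

```text
{'time': 0.0, 'q': [1.127, 0.221, 1.528, -0.0, 1.395, -0.126], 'qd': [0.001, 0.001, -0.0, -0.001, -0.0, 0.003], 'tau': [-0.001, -49.461, -38.737, 0.07, 0.057, -0.0], 'ee_pos': [195.185, 593.456, 403.639], 'tcp_rot': [-0.0, 0.158, 0.987, -0.001], 'force': [-0.882, 0.303, 0.341], 'ft_torque': [-0.016, -0.002, 0.023], 'finger_gap': 87.192}
top [ 236.96303971   16.83188531 1264.67546933] [ 0.06817751 -0.68996312  0.71665225 -0.07557957]
box [542.3  70.2   3.5] 0.8
box [483.1  25.2  69.5] 0.37
stud_1_top [487.   -5.6  67.8] 0.65
tin [552.9  35.5  60.4] 0.61
mug [ 519.3 -347.3    0.6] 0.55
tumbler [559.3 344.    1.3] 0.81
tumbler [ 364.7 -321.2    2. ] 0.71
brush [ 362.8 -319.     3.7] 0.6
lemon [4.014e+02 3.495e+02 1.000e-01] 0.74
side [   15.12812519 -1323.12655424   613.14608447] [-0.56072609  0.8110564  -0.13267683  0.10084953]
box [541.4  72.4   2.2] 0.64
box [487.6  93.6  66.8] 0.39
stud_1_top [481.9  -8.1  67. ] 0.6
tin [556.1  38.9  59.5] 0.71
mug [ 520.2 -354.5    3.5] 0.87
mug [489.7  94.1  67.4] 0.45
tumbler [485.8  59.5  66.4] 0.72
tumbler [555.6 346.1  -0.7] 0.68
brush [ 3.607e+02 -3.258e+02  1.000e-01] 0.6
brush [559.7 345.2  -1.8] 0.44
lemon [401.4 346.4   1.2] 0.64
```

View pics/top0.png

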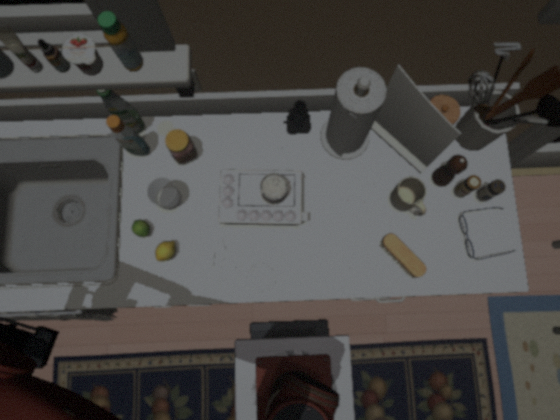

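View pics/side0.png

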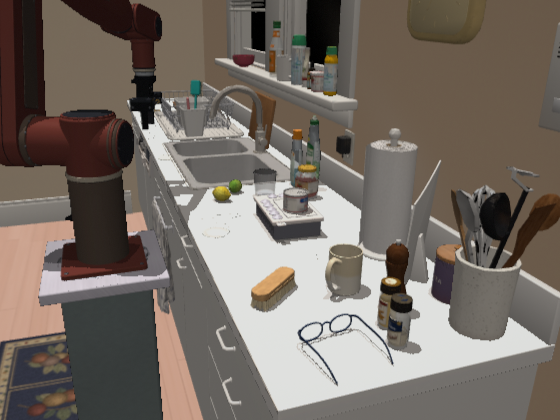

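Run:
```python
from h import *
p=bot.grab_frame('top'); np.savez('top.npz',**{k:np.array(v) for k,v in p.items()})
for i in range(1,9):
    print(i,[(np.round(d['centre'],1).tolist(),round(d['conf'],2)) for d in bot.pinpoint(p,f'stud_{i}_top')])
cv2.imwrite('pics/crop.png',cv2.resize(p['frame'][120:320,180:380,::-1],None,fx=3,fy=3,interpolation=cv2.INTER_CUBIC))
```

```text
1 [([488.0, -8.0, 67.1], 0.52), ([484.2, 27.6, 66.5], 0.37), ([363.7, -317.7, 1.4], 0.19)]
2 [([484.4, 24.9, 68.5], 0.66)]
3 [([551.4, 32.8, 61.9], 0.73), ([492.2, 126.0, 68.5], 0.63), ([483.7, 58.9, 65.2], 0.51)]
4 [([484.5, 95.5, 72.7], 0.68), ([360.5, -322.8, 1.6], 0.61)]
5 [([493.0, 125.8, 67.1], 0.57)]
6 [([531.1, 162.7, 71.4], 0.41)]
7 [([563.6, 164.4, 71.5], 0.51)]
8 [([594.8, 166.1, 72.9], 0.51)]
```

View pics/crop.png

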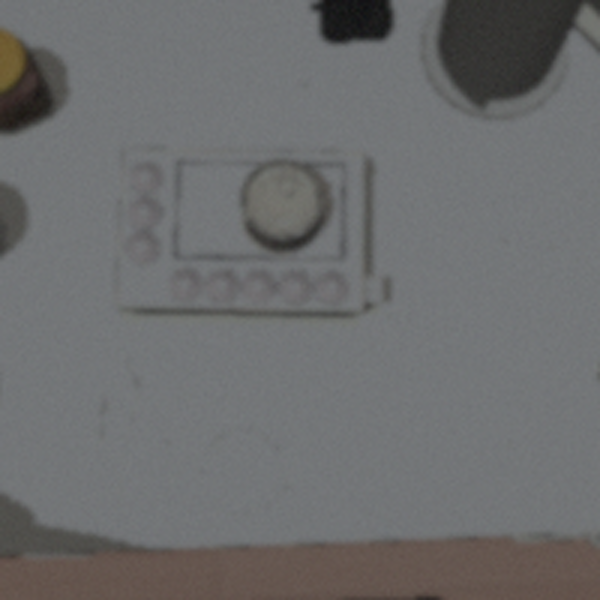

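```bash
cat >> h.py <<'E'
M=np.array([[0,0],[0,34],[0,68],[0,102],[0,136],[35,177],[69,177],[103,177]],float)
def fit(P,m):
    a=P.mean(0);b=m.mean(0);H=(m-b).T@(P-a);t=np.arctan2(H[0,1]-H[1,0],H[0,0]+H[1,1])
    c,s=np.cos(t),np.sin(t);Q=np.array([[c,-s],[s,c]]);return t,Q,a-Q@b
def measure(cams,n=3,gate=14):
    acc=[]
    for c in cams:
        pts=[]
        for _ in range(n):
            p=bot.grab_frame(c)
            for i in range(1,9):
                pts+= [(i-1,d['centre'],d['conf']) for d in bot.pinpoint(p,f'stud_{i}_top') if d['conf']>.3]
        yield c,pts
E
python3 - <<'E'
from h import *
for c,pts in measure(['top','side'],4):
    t,Q,o=0.03,None,None
    Q=np.array([[1,-.03],[.03,1]]);o=np.array([485,-8.])
    for it in range(6):
        g=M@Q.T+o; A=[];B=[];Z=[];I=[]
        for i,x,cf in pts:
            x=np.array(x);d=np.linalg.norm(g-x[:2],axis=1);j=d.argmin()
            if d[j]<14 and abs(x[2]-68)<8: A.append(x[:2]);B.append(M[j]);Z.append(x[2]);I.append(j)
        t,Q,o=fit(np.array(A),np.array(B))
    r=np.array(A)-np.array(B)@Q.T-o
    print(c,len(A),'t',t,'o',o,'rms',r.std(0),'z',np.mean(Z))
    print(np.round(M@Q.T+o,1).tolist())
    for j in range(8):
        k=np.array(I)==j
        if k.any(): print(j+1,k.sum(),np.round(r[k].mean(0),1),round(np.array(Z)[k].mean(),1))
print(bot.sense()['time'])
E
```

```text
top 35 t -0.05087794560087942 o [483.41078212  -8.51642091] rms [2.92185004 1.78572437] z 69.79999999999998
[[483.4, -8.5], [485.1, 25.4], [486.9, 59.4], [488.6, 93.4], [490.3, 127.3], [527.4, 166.5], [561.3, 164.7], [595.3, 163.0]]
1 4 [3.8 2.4] 67.7
2 4 [-2.  0.] 67.2
3 4 [-2.4 -2. ] 69.2
4 5 [-4.5  0. ] 70.9
5 4 [ 3.5 -1.5] 68.0
6 5 [ 0.9 -0.3] 71.2
7 4 [ 1.  -0.7] 71.2
8 5 [0.5 1.6] 71.8
side 24 t -0.062038982309383685 o [481.33523244  -8.90088998] rms [1.15883614 1.91057557] z 69.46249999999999
[[481.3, -8.9], [483.4, 25.0], [485.6, 59.0], [487.7, 92.9], [489.8, 126.8], [527.2, 165.6], [561.2, 163.5], [595.1, 161.4]]
1 4 [-0.4 -1.9] 66.9
2 4 [ 0.7 -1.2] 72.0
3 5 [-1.2  0.4] 67.6
4 4 [ 0.1 -0.9] 68.4
5 4 [1.1 1.6] 72.2
6 3 [0.1 2.3] 70.2
4.85
```

Run:
```python
import numpy as np,cv2
from scipy.spatial.transform import Rotation as R
p=np.load('top.npz');K=p['intrinsics'];q=p['attitude'];Rc=R.from_quat([q[1],q[2],q[3],q[0]]).as_matrix();C=p['position']
im=p['frame'][:,:,::-1];x0,y0,f=210,155,8
cr=cv2.resize(im[y0:y0+75,x0:x0+100],None,fx=f,fy=f,interpolation=cv2.INTER_CUBIC)
cr=cv2.normalize(cr,None,0,255,cv2.NORM_MINMAX)
def pr(X):
    v=(np.array(X)-C)@Rc; u=K@v; return ((u[:2]/u[2]-[x0,y0]+.5)*f-.5).astype(int)
M=np.array([[0,0],[0,34],[0,68],[0,102],[0,136],[35,177],[69,177],[103,177]],float)
t=-.056;Q=np.array([[np.cos(t),-np.sin(t)],[np.sin(t),np.cos(t)]]);o=np.array([482.4,-8.7])
for m in M:
    w=Q@m+o; c=pr([*w,70]); cv2.circle(cr,tuple(map(int,c)),3,(0,0,255),-1)
    pts=np.array([pr([w[0]+16*np.cos(a),w[1]+16*np.sin(a),62]) for a in np.linspace(0,6.28,40)]);cv2.polylines(cr,[pts],True,(0,200,0),1)
cv2.imwrite('pics/ov.png',cr)
# lid corners measured from depth
d=p['depth'];v,u=np.mgrid[0:420,0:560];ray=np.stack([(u-K[0,2])/K[0,0],(v-K[1,2])/K[1,1],np.ones_like(u)],-1)*d[...,None]
W=ray@Rc.T+C
m=(abs(W[...,2]-63)<10)&(W[...,0]>420)&(W[...,0]<660)&(W[...,1]>-80)&(W[...,1]<230)
xy=W[m][:,:2].astype(np.float32);print(m.sum(),cv2.minAreaRect(xy),np.median(W[m][:,2]))
```

```text
3775 ((540.4666748046875, 64.6630859375), (249.6813507080078, 157.82118225097656), 86.77095794677734) 61.20037492350298
```

View pics/ov.png

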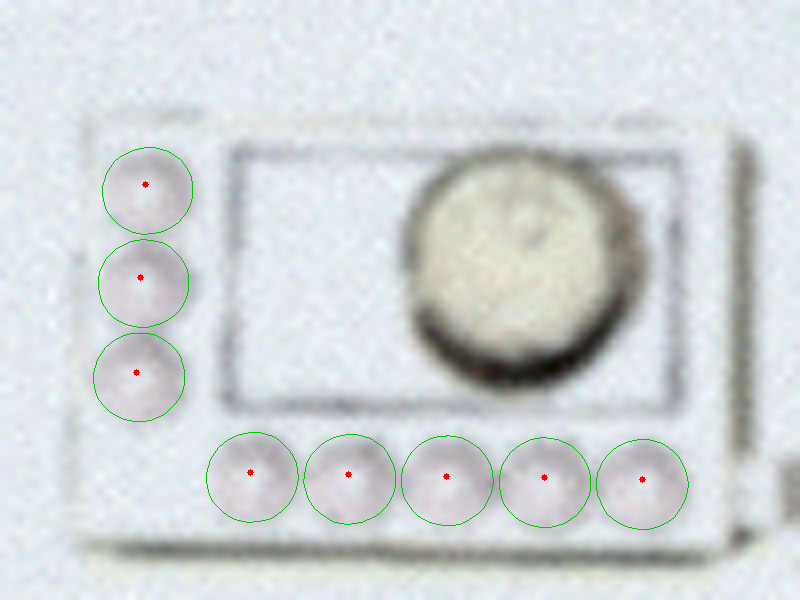

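```bash
python3 -m pendant '[[[-0.35,-0.35,0],[0,0,-0.0832],-1],[[-0.7,-0.75,0],[0,0,-0.0832],-1],[[-0.7,-0.75,0],[0,0,-0.0832],-1],[[-0.7,-0.75,0],[0,0,-0.0832],-1]]'; python3 -c "
from h import *
s=bot.sense();print(s);print(rot(s['tcp_rot']).as_matrix().round(4))"
```

```text
time: 5.18
ee_pos: [239.7, 497.9, 404.6]
tcp_rot: [0.0, 0.029, 1.0, -0.001]
force: [0.9, -0.3, 0.5]
finger_gap: 67.9
{'time': 5.1833, 'q': array([ 9.79765302e-01,  4.83854607e-02,  1.71663451e+00, -1.33160318e-03,
        1.37771454e+00, -5.32429036e-01]), 'qd': array([ 0.04255756,  0.03580864, -0.05679522,  0.03640459, -0.01797238,
        0.09246978]), 'tau': array([ -0.86369807, -42.08435655, -37.72549152,  -0.18300725,
         0.25398144,  -0.85597493]), 'ee_pos': array([239.71254113, 497.90183641, 404.63301362]), 'tcp_rot': array([ 2.48852812e-04,  2.91687156e-02,  9.99574126e-01, -8.31207127e-04]), 'force': array([ 0.88673977, -0.30461287,  0.51881904]), 'ft_torque': array([ 0.0333745 , -0.04781782, -0.00299746]), 'finger_gap': 67.88676415169753}
[[-9.983e-01  5.830e-02  4.000e-04]
 [ 5.830e-02  9.983e-01 -1.700e-03]
 [-5.000e-04 -1.600e-03 -1.000e+00]]
```

```bash
R1='x'
python3 -m pendant '[[[-0.181,-0.33,0],[0,0,0],-1],[[-0.363,-0.66,0],[0,0,0],-1],[[-0.544,-0.989,0],[0,0,0],-1]]' >/dev/null
python3 -m pendant '[[[-0.181,-0.33,0],[0,0,0],-1],[[-0.363,-0.66,0],[0,0,0],-1],[[-0.544,-0.989,0],[0,0,0],-1]]' >/dev/null
python3 -m pendant '[[[-0.181,-0.33,0],[0,0,0],-1],[[-0.363,-0.66,0],[0,0,0],-1],[[-0.544,-0.989,0],[0,0,0],-1]]' 
python3 -m pendant '[[[-0.181,-0.33,0],[0,0,0],-1],[[-0.363,-0.66,0],[0,0,0],-1],[[-0.544,-0.989,0],[0,0,0],-1]]' >/dev/null
python3 -m pendant '[[[-0.181,-0.33,0],[0,0,0],-1],[[-0.363,-0.66,0],[0,0,0],-1],[[-0.544,-0.989,0],[0,0,0],-1],[[-0.544,-0.989,0],[0,0,0],-1],[[-0.544,-0.989,0],[0,0,0],-1]]'
python3 -m pendant '[[[0,0,0.4],[0,0,0],-1],[[0,0,0.8],[0,0,0],-1],[[0,0,1.0],[0,0,0],-1],[[0,0,1.0],[0,0,0],-1],[[0,0,1.0],[0,0,0],-1]]'
```

```text
time: 5.93
ee_pos: [385.1, 194.0, 405.3]
tcp_rot: [0.001, 0.028, 1.0, 0.0]
force: [-0.2, 0.0, 0.6]
finger_gap: 8.4
time: 6.6
ee_pos: [482.9, -9.8, 404.8]
tcp_rot: [0.0, 0.03, 1.0, 0.0]
force: [-0.3, 0.7, -0.0]
finger_gap: 0.4
time: 7.02
ee_pos: [481.5, -7.1, 304.2]
tcp_rot: [-0.001, 0.028, 1.0, 0.0]
force: [1.0, 0.3, 0.4]
finger_gap: 0.6
```

```bash
python3 -m pendant '[[[0,0,0.3],[0,0,0],-1],[[0,0,0.42],[0,0,0],-1],[[0,0,0.42],[0,0,0],-1],[[0,0,0.42],[0,0,0],-1]]'
python3 - <<'E'
from h import *
p=snap('side','s1.png'); cv2.imwrite('pics/s1c.png',cv2.resize(p['frame'][150:250,220:350,::-1],None,fx=6,fy=6,interpolation=cv2.INTER_CUBIC))
E
```

```text
time: 7.35
ee_pos: [482.8, -8.0, 264.6]
tcp_rot: [0.001, 0.028, 1.0, -0.0]
force: [0.8, 0.3, -0.0]
finger_gap: 0.5
```

View pics/s1c.png

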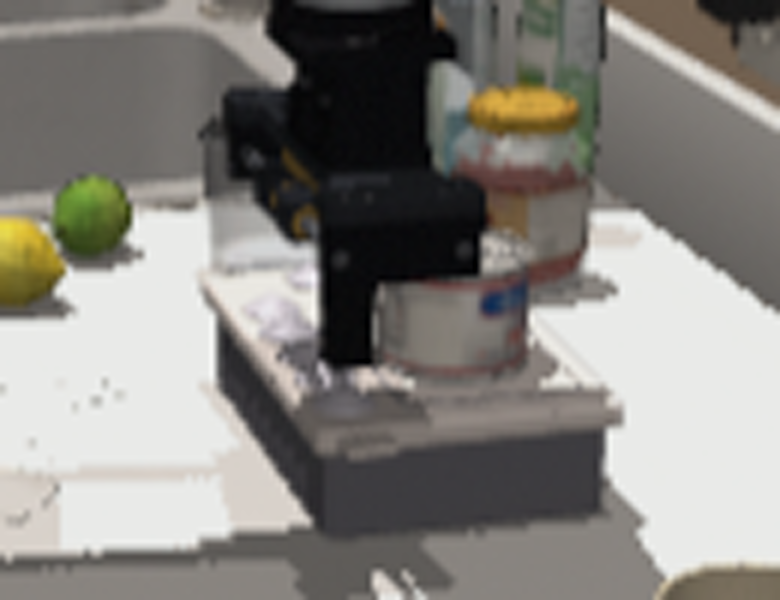

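```bash
python3 -m pendant '[[[0,0,0.06],[0,0,0],-1],[[0,0,0.1],[0,0,0],-1],[[0,0,0.115],[0,0,0],-1],[[0,0,0.13],[0,0,0],-1],[[0,0,0.13],[0,0,0],-1]]'
python3 -m pendant '[[[0,0,0.01],[0,0,0],-1],[[0,0,0.02],[0,0,0],-1],[[0,0,0.02],[0,0,0],-1]]'
```

```text
time: 7.82
ee_pos: [482.4, -8.5, 250.1]
tcp_rot: [0.001, 0.028, 1.0, -0.0]
force: [0.1, 0.6, 1.7]
finger_gap: 0.5
time: 8.07
ee_pos: [482.3, -8.5, 247.9]
tcp_rot: [0.0, 0.028, 1.0, -0.0]
force: [0.6, 0.0, 2.5]
finger_gap: 0.6
```

```bash
python3 -m pendant '[[[0,0,0.005],[0,0,0],-1],[[0,0,0.01],[0,0,0],-1],[[0,0,0.01],[0,0,0],-1]]'
python3 -m pendant '[[[0,0,0.005],[0,0,0],-1],[[0,0,0.01],[0,0,0],-1],[[0,0,0.01],[0,0,0],-1]]'
```

```text
time: 8.32
ee_pos: [482.1, -8.5, 246.8]
tcp_rot: [0.0, 0.028, 1.0, -0.0]
force: [1.2, -0.6, 2.3]
finger_gap: 0.5
time: 8.57
ee_pos: [482.2, -8.5, 246.4]
tcp_rot: [0.0, 0.028, 1.0, -0.0]
force: [-0.9, 1.1, 6.8]
finger_gap: 0.5
```

```bash
python3 -m pendant '[[[0,0,-0.06],[0,0,0],-1],[[0,0,-0.12],[0,0,0],-1],[[0,0.17,-0.12],[0,0,0],-1],[[0,0.34,-0.12],[0,0,0],-1],[[0,0.34,-0.12],[0,0,0],-1],[[0,0.34,-0.07],[0,0,0],-1],[[0,0.34,-0.05],[0,0,0],-1],[[0,0.34,-0.035],[0,0,0],-1],[[0,0.34,-0.02],[0,0,0],-1],[[0,0.34,-0.01],[0,0,0],-1],[[0,0.34,-0.003],[0,0,0],-1],[[0,0.34,-0.003],[0,0,0],-1]]'
python3 - <<'E'
from h import *
p=snap('side','s2.png'); cv2.imwrite('pics/s2c.png',cv2.resize(p['frame'][150:250,220:350,::-1],None,fx=6,fy=6,interpolation=cv2.INTER_CUBIC))
E
```

```text
time: 9.57
ee_pos: [484.1, 25.1, 246.4]
tcp_rot: [-0.0, 0.028, 1.0, -0.0]
force: [-2.0, 0.6, 5.3]
finger_gap: 0.3
```

View pics/s2c.png

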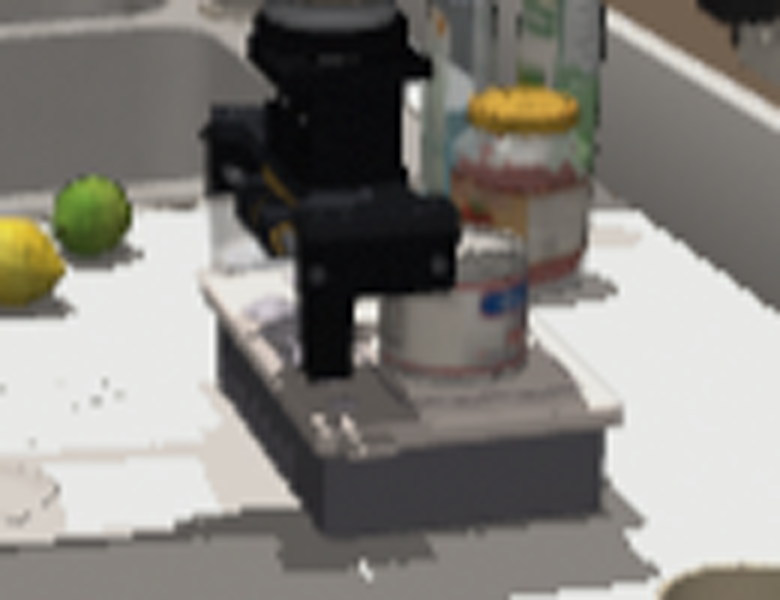

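Stud 1 is flush in the crop, near (335,420), the finger is on stud 2, and the box and tin haven't moved.

```bash
python3 -m pendant '[[[0,0,-0.06],[0,0,0],-1],[[0,0,-0.12],[0,0,0],-1],[[0,0.17,-0.12],[0,0,0],-1],[[0,0.34,-0.12],[0,0,0],-1],[[0,0.34,-0.12],[0,0,0],-1],[[0,0.34,-0.07],[0,0,0],-1],[[0,0.34,-0.05],[0,0,0],-1],[[0,0.34,-0.035],[0,0,0],-1],[[0,0.34,-0.02],[0,0,0],-1],[[0,0.34,-0.01],[0,0,0],-1],[[0,0.34,0],[0,0,0],-1],[[0,0.34,0],[0,0,0],-1]]'
python3 -m pendant '[[[0,0,-0.06],[0,0,0],-1],[[0,0,-0.12],[0,0,0],-1],[[0,0.17,-0.12],[0,0,0],-1],[[0,0.34,-0.12],[0,0,0],-1],[[0,0.34,-0.12],[0,0,0],-1],[[0,0.34,-0.07],[0,0,0],-1],[[0,0.34,-0.05],[0,0,0],-1],[[0,0.34,-0.035],[0,0,0],-1],[[0,0.34,-0.02],[0,0,0],-1],[[0,0.34,-0.01],[0,0,0],-1],[[0,0.34,0],[0,0,0],-1],[[0,0.34,0],[0,0,0],-1]]'
```

```text
time: 10.62
ee_pos: [486.0, 59.1, 246.5]
tcp_rot: [0.0, 0.028, 1.0, -0.0]
force: [-0.0, 0.6, 5.4]
finger_gap: 0.1
time: 11.62
ee_pos: [488.0, 93.0, 246.4]
tcp_rot: [0.0, 0.028, 1.0, -0.0]
force: [-0.3, 0.7, 6.0]
finger_gap: 0.6
```

```bash
python3 -m pendant '[[[0,0,-0.06],[0,0,0],-1],[[0,0,-0.12],[0,0,0],-1],[[0,0.17,-0.12],[0,0,0],-1],[[0,0.34,-0.12],[0,0,0],-1],[[0,0.34,-0.12],[0,0,0],-1],[[0,0.34,-0.07],[0,0,0],-1],[[0,0.34,-0.05],[0,0,0],-1],[[0,0.34,-0.035],[0,0,0],-1],[[0,0.34,-0.02],[0,0,0],-1],[[0,0.34,-0.01],[0,0,0],-1],[[0,0.34,0],[0,0,0],-1],[[0,0.34,0],[0,0,0],-1]]'
python3 - <<'E'
from h import *
p=snap('side','s5.png'); cv2.imwrite('pics/s5c.png',cv2.resize(p['frame'][150:250,220:350,::-1],None,fx=6,fy=6,interpolation=cv2.INTER_CUBIC))
E
```

```text
time: 12.62
ee_pos: [489.8, 127.0, 246.4]
tcp_rot: [-0.0, 0.028, 1.0, -0.0]
force: [-2.2, 0.3, 5.6]
finger_gap: 0.3
```

View pics/s5c.png

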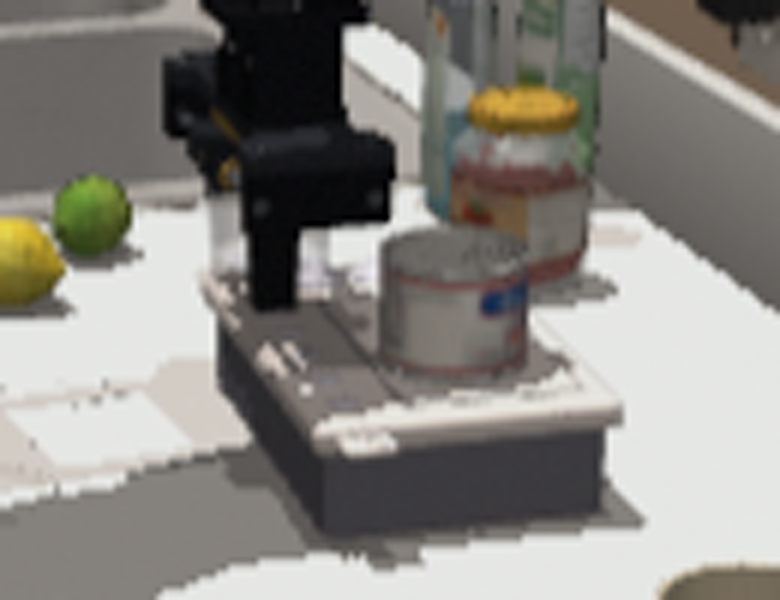

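The finger is on stud 5 at (270,300), studs 1–4 look flush, and the box and tin are unmoved. Next is the corner.

```bash
python3 -m pendant '[[[0,0,-0.06],[0,0,0],-1],[[0,0,-0.12],[0,0,0],-1],[[-0.12,0.14,-0.12],[0,0,0],-1],[[-0.24,0.28,-0.12],[0,0,0],-1],[[-0.35,0.41,-0.12],[0,0,0],-1],[[-0.35,0.41,-0.12],[0,0,0],-1]]'
python3 -m pendant '[[[0,0,0.05],[0,0,0],-1],[[0,0,0.07],[0,0,0],-1],[[0,0,0.085],[0,0,0],-1],[[0,0,0.1],[0,0,0],-1],[[0,0,0.11],[0,0,0],-1],[[0,0,0.12],[0,0,0],-1],[[0,0,0.12],[0,0,0],-1]]'
```

```text
time: 13.17
ee_pos: [528.5, 167.5, 258.9]
tcp_rot: [0.001, 0.028, 1.0, 0.0]
force: [-0.3, -0.1, 0.1]
finger_gap: 0.2
time: 13.75
ee_pos: [526.8, 166.0, 246.5]
tcp_rot: [-0.0, 0.028, 1.0, -0.0]
force: [-0.7, -0.0, 5.3]
finger_gap: 0.2
```

```bash
python3 -m pendant '[[[0,0,-0.06],[0,0,0],-1],[[0,0,-0.12],[0,0,0],-1],[[-0.17,0,-0.12],[0,0,0],-1],[[-0.34,0,-0.12],[0,0,0],-1],[[-0.34,0,-0.12],[0,0,0],-1],[[-0.34,0,-0.07],[0,0,0],-1],[[-0.34,0,-0.05],[0,0,0],-1],[[-0.34,0,-0.035],[0,0,0],-1],[[-0.34,0,-0.02],[0,0,0],-1],[[-0.34,0,-0.01],[0,0,0],-1],[[-0.34,0,0],[0,0,0],-1],[[-0.34,0,0],[0,0,0],-1]]'
python3 - <<'E'
from h import *
p=snap('side','s7.png'); cv2.imwrite('pics/s7c.png',cv2.resize(p['frame'][150:250,220:350,::-1],None,fx=6,fy=6,interpolation=cv2.INTER_CUBIC))
E
```

```text
time: 14.75
ee_pos: [560.6, 164.4, 246.4]
tcp_rot: [-0.0, 0.028, 1.0, -0.0]
force: [-1.7, -0.7, 5.6]
finger_gap: 0.1
```

View pics/s7c.png

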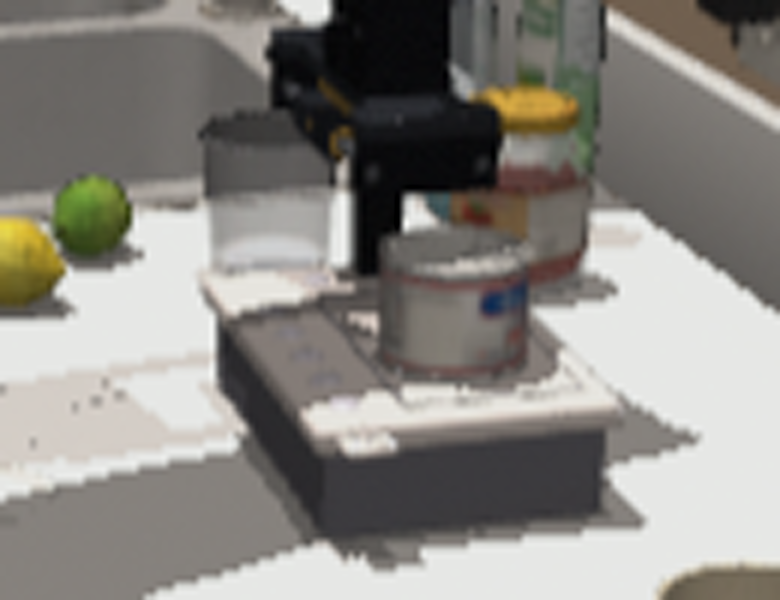

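The finger is on stud 7, with the finger at (380,260), partly behind the tin. Studs 1–5 are flush, and the box and tin are unmoved.

```bash
python3 -m pendant '[[[0,0,-0.06],[0,0,0],-1],[[0,0,-0.12],[0,0,0],-1],[[-0.17,0,-0.12],[0,0,0],-1],[[-0.34,0,-0.12],[0,0,0],-1],[[-0.34,0,-0.12],[0,0,0],-1],[[-0.34,0,-0.07],[0,0,0],-1],[[-0.34,0,-0.05],[0,0,0],-1],[[-0.34,0,-0.035],[0,0,0],-1],[[-0.34,0,-0.02],[0,0,0],-1],[[-0.34,0,-0.01],[0,0,0],-1],[[-0.34,0,0],[0,0,0],-1],[[-0.34,0,0],[0,0,0],-1]]'
python3 -m pendant '[[[0,0,-0.05],[0,0,0],-1],[[0,0,-0.3],[0,0,0],-1],[[0,0,-0.7],[0,0,0],-1],[[0,0,-1],[0,0,0],-1],[[0,0,-1],[0,0,0],-1]]'
python3 -m pendant '[[[0.4,0,-0.1],[0,0,0],-1],[[0.8,0,-0.2],[0,0,0],-1],[[1,0,-0.3],[0,0,0],-1]]'
python3 -m pendant '[[[0.3,0.3,0],[0,0,0],-1],[[0.6,0.6,0],[0,0,0],-1],[[0.9,0.9,0],[0,0,0],-1],[[0.9,0.9,0],[0,0,0],-1]]'
python3 -m pendant '[[[0,0.4,0],[0,0,0],-1],[[0,0.8,0],[0,0,0],-1],[[0,1,0],[0,0,0],-1],[[0,1,0],[0,0,0],-1],[[0,1,0],[0,0,0],-1]]'
python3 - <<'E'
from h import *
for n in('side','top'):
    p=snap(n,n+'9.png'); a,b=((150,220),(150,195))[n=='top']
    cv2.imwrite('pics/%s9c.png'%n,cv2.resize(cv2.normalize(p['frame'][a:a+100,b:b+130,::-1],None,0,255,cv2.NORM_MINMAX),None,fx=6,fy=6,interpolation=cv2.INTER_CUBIC))
E
```

```text
time: 15.8
ee_pos: [594.5, 162.5, 246.4]
tcp_rot: [-0.0, 0.028, 1.0, -0.0]
force: [-1.8, -0.3, 6.4]
finger_gap: 0.3
time: 16.22
ee_pos: [596.8, 162.8, 354.0]
tcp_rot: [0.006, 0.028, 1.0, 0.001]
force: [1.0, -0.0, 1.8]
finger_gap: 0.7
time: 16.47
ee_pos: [491.7, 168.2, 374.1]
tcp_rot: [-0.003, 0.028, 1.0, -0.0]
force: [0.1, 0.4, 0.4]
finger_gap: 0.8
time: 16.8
ee_pos: [406.0, 266.5, 375.6]
tcp_rot: [-0.001, 0.026, 1.0, 0.001]
force: [0.6, -0.6, -0.3]
finger_gap: 0.5
time: 17.22
ee_pos: [415.6, 363.4, 375.3]
tcp_rot: [-0.001, 0.027, 1.0, -0.001]
force: [0.4, -0.5, -0.5]
finger_gap: 0.6
```

View pics/side9c.png

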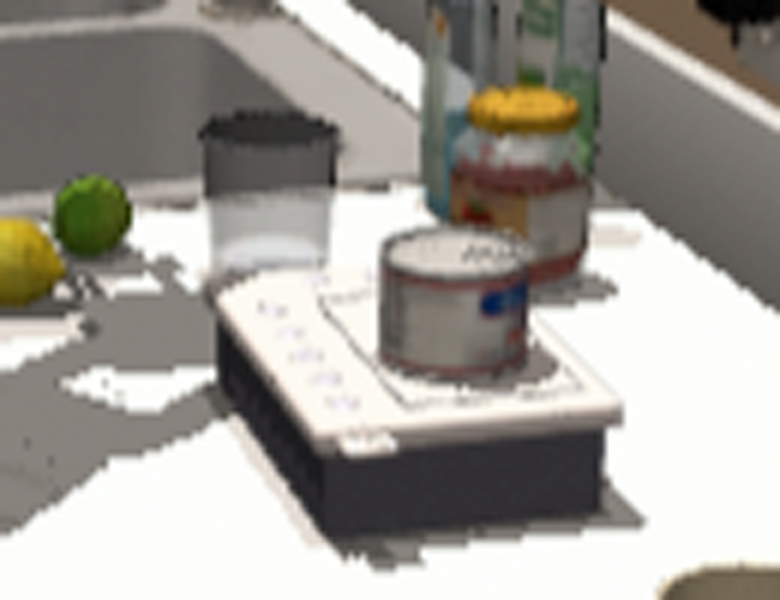

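View pics/top9c.png

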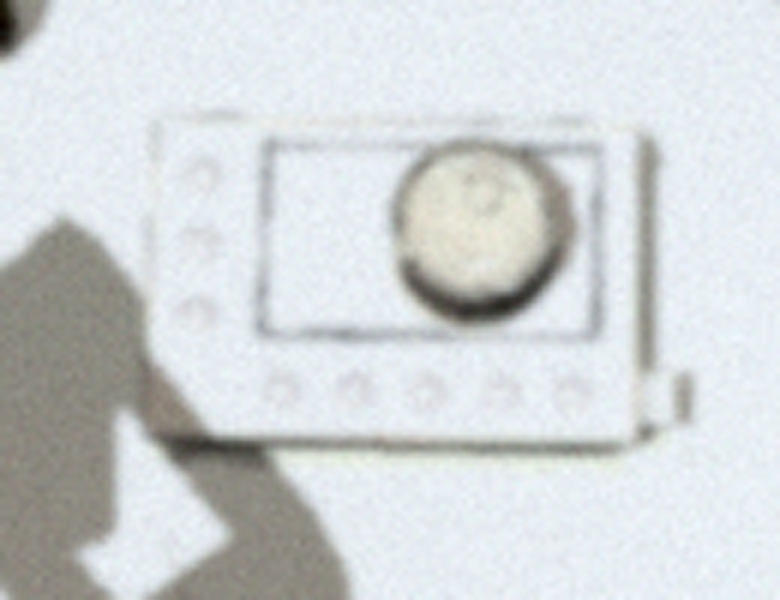

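All eight studs now show as small flat tops: (575,390) to (283,390) along the front, then (197,312), (203,243) and (205,175) up the left end in the top crop. The box and tin are where they were, and the hand is well clear.

```bash
python3 -c "
from plant import bot
print(bot.close_job(), bot.sense()['time'])"
```

```text
the job is handed in; nothing more can be done
the job is handed in; nothing more can be done
```

I pressed all eight studs down in order, 1 to 8, with the closed fingertips, and handed the job in at about 17 s on the robot's clock (limit 48 s).

- **Pressing:** I pressed each stud straight down and lifted about 12 mm between studs rather than sliding along the row. Each press ended with a reading of 5 to 7 N. The fingertips ended about 64.5 mm above the worktop, so each stud went down about 6.5 mm of its 7 mm and should have caught.
- **Final check:** Both cameras show the studs flush, though the tin hides part of the left end from the side. The top view shows all eight. The box and tin look unmoved, and I saw no change in the other things in view. I did not measure the stud depths separately after the last press.
- **Hand:** It finished with the fingertips about 190 mm above the worktop, touching nothing.
- **Disagreements:** The trained networks sometimes reported other things, such as the tin or the brush, as studs. I left those out by fitting the known stud layout. The fits from the two cameras agreed to about 2 mm, and the overlay matched the picture.

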